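# Dress the collectors' stall display

### The job

Dress the grey display runner: lay the teal box on the oak plinth and park the red car on top of that box, park the white caravan on the black plinth, stand the bronze owl upright on the runner exactly midway between the two plinths, and stand the blue tin on the runner straight behind the owl (on the side away from the robot, square to the runner), lid up, leaving a gap of about 30 mm. Box, car and caravan each sit centred on what carries them and lengthwise along it. Leave the yellow box and the green vase where they are.

Things in the scene. Friction and masses are not known exactly. Their poses are not given: they have to be found in the camera images.
- runner: Grey felt display runner fixed to the table, 190 (x) x 370 (y) x 4 mm thick, a thin red stripe at each short end. Origin on its underside, midway between the plinths, which stand on it at y = +-115 mm, x = 0; it reaches 65 mm to -x (robot side), 125 mm to +x (away from robot). z up. Owl belongs at x = y = 0, tin 80 mm further to +x (owl to tin, centre to centre).
- plinth_oak: Light oak display plinth, a plain slab fixed on the runner, 84 (x) x 120 (y, lengthwise) x 15 mm high. Origin at the centre of its underside, axes parallel to the runner's. Either end of the runner. The teal box belongs on it.
- plinth_black: Black display plinth, fixed, same size (84 x 120 x 15 mm) and origin as the oak one, at the other end of the runner. The caravan belongs on it.
- box_teal: Teal cardboard model box with a cream label on top, loose, 52 (x) x 96 (y, lengthwise) x 32 mm high, about 90 g, lying flat. Origin at the centre of its underside.
- car: Red toy saloon car, die-cast, loose, about 36 (x, width) x 84 (y, lengthwise) x 34 mm high, about 120 g. Origin midway between the wheels at the height of the wheels' underside. The body sides are 36 mm apart from 7 to 21 mm height; the cabin above is 32 mm wide.
- caravan: White toy caravan with a blue stripe and dark windows, loose, 42 (x, width) x 84 (y, lengthwise, plus a drawbar that sticks out 14 mm at +y) x 47 mm high, about 110 g. It stands level by itself. Origin under the centre of the body at the height of the wheels' underside. The flat body sides run from 8 to 45 mm height.
- owl: Bronze owl statuette on a black square base, loose, 70 mm tall, about 250 g; base 44 x 44 x 14 mm; round body 32 to 36 mm in diameter between 22 and 60 mm height. Origin at the centre of the base's underside, z up. Any yaw will do.
- tin: Round blue tin with a brass-rimmed lid, loose, 56 mm diameter, 33 mm high, about 100 g. Origin at the centre of its underside, z up. Any yaw will do.
- box_yellow: Yellow cardboard model box, loose, 48 (x) x 78 (y) x 36 mm high, origin at the centre of its underside. It stands among the things to be moved; not part of the job, leave it alone.
- vase: Small green glass vase, loose, 56 mm tall, 48 mm widest diameter, beyond the far edge of the runner. Origin at the centre of its underside. Not part of the job, leave it alone.
Things that resemble listed ones, but are neither listed nor needed, are in the scene too. Of the things that look like the plinth_black, the smaller one is meant.

How it is judged (in metres and radians):
At the end, for the whole second after the job is handed in: Box on oak plinth, car on box, caravan on black plinth: centred within 12 mm, parallel within 0.17 rad. Owl within 13 mm of the midpoint along runner axes; tin 66-94 mm behind it, within 15 mm of the middle line. All upright (0.1 rad), at rest; yellow box, vase moved under 20 mm (x of box_teal in the frame of plinth_oak between -0.012 and 0.012 m and y of box_teal in the frame of plinth_oak between -0.012 and 0.012 m and z of box_teal in the frame of plinth_oak between 0.012 and 0.018 m and angle between the y axis of box_teal and the y axis of plinth_oak, either way round below 0.17 rad and x of car in the frame of box_teal between -0.012 and 0.012 m and y of car in the frame of box_teal between -0.012 and 0.012 m and z of car in the frame of box_teal between 0.029 and 0.035 m and angle between the y axis of car and the y axis of box_teal, either way round below 0.17 rad and x of caravan in the frame of plinth_black between -0.012 and 0.012 m and y of caravan in the frame of plinth_black between -0.012 and 0.012 m and z of caravan in the frame of plinth_black between 0.012 and 0.018 m and angle between the y axis of caravan and the y axis of plinth_black, either way round below 0.17 rad and x of owl in the frame of runner between -0.013 and 0.013 m and y of owl in the frame of runner between -0.013 and 0.013 m and z of owl in the frame of runner between 0.001 and 0.007 m and horizontal distance between tin and owl between 0.066 and 0.094 m and y of tin in the frame of runner between -0.015 and 0.015 m and x of tin in the frame of runner between 0.04 and 0.12 m and z of tin in the frame of runner between 0.001 and 0.007 m and angle between each of box_teal, car, caravan, owl, tin's own z axis and vertical below 0.1 rad and linear speed of each of box_teal, car, caravan, owl, tin below 0.02 m/s and distance of each of box_yellow, vase from where it was at the start of the episode below 0.02 m); the robot touches nothing.
It fails at once if the yellow box is moved by more than 20 mm (distance of box_yellow from where it was at the start of the episode above 0.02 m).
It fails at once if the green vase is moved by more than 20 mm (distance of vase from where it was at the start of the episode above 0.02 m).
It also fails if it takes over 128 s, if anything falls off the work surface, if the arm or the gripper's body presses on something with over 40 N, if the wrist force passes 120 N, or if a joint passes its speed limit or range.

### The arm

A 7-joint arm with a two-finger parallel gripper is mounted at the origin on the work surface. World frame = base frame: x ahead of the robot, y to its left, z up, the work surface at z = 0. Lengths are in m, angles in degrees, forces in N, time in s.
With the tool pointing down it reaches from about 0.35 to 0.9 m from the base axis. Payload 7.2 kg.
Tool frame: the origin (TCP) lies midway between the tips of the shut fingers; the grasp point (between the pads) lies r.tcp_to_grasp behind it (r.tcp_to_grasp is the distance from the TCP to the grasp point, in m); z points along the fingers, y is the line along which they close (so a half turn about z gives the same grasp; the last joint's range is limited). The gripper opens to 88 mm and grips with 3 to 60 N. Pads are 20 mm wide; open, the fingers measure 115 mm over their backs; the gripper's body (75 mm by 178 mm) begins 61 mm behind the grasp point.
Start: joints at [68.572, 23.554, -0.728, 91.456, 0.321, 64.991, -4.71], TCP at [0.188, -0.596, 0.223] pointing down, gripper open.
Joint ranges: [-169.25, 169.25], [-16.82, 113.86], [-84.01, 82.57], [7.8, 145.47], [-59.2, 239.2], [7.22, 106.19], [-163.78, 163.78]. Speed limits (degrees/s): [136.94, 136.94, 172.46, 172.46, 180, 180, 180].

### API

Orientations are given as a 3x3 rotation matrix whose columns are the frame's x, y, z axes.
In Python, from bench import r, eyes gives the robot as it stands.
- The arm moves only by the shell command python3 -m creep 'ROWS' [FORCE]. ROWS is JSON, a list of rows, each a list of 7 numbers: the shift along the world's x, y, z in mm, then the turn, a rotation vector about the world's x, y, z in degrees, then the finger opening in mm, from 0 to 87.8. In form: [[dx, dy, dz, wx, wy, wz, grip], ...]. A call has 1 to 12 rows; each row shifts and turns the commanded pose from where the row before left it; what a row does not reach is not made up. A row lasts 1/8 s, in which the tool goes at most 62.5 mm and 10.7 degrees, less where a joint would pass 70% of its speed; a pose out of reach is approached as far as the arm can. A call is refused whole if a number of a shift passes 62.5 or a number of a turn 10.7, either way. A call with a gripper value outside its range is refused whole. The fingers move at their own pace and stop on an object; FORCE is the grip in N (left out, the last holds). Time passes only in rows, so rows that do not move let the fingers close. It gives the time, the measured TCP pose, the force, the opening and the grip force at its end, in the units of the state.
- r.read_state(): the state, without advancing time (a new reading comes with each control period).
- eyes.snapshot(name): name is "side" or "top" or "wrist"; returns a dict with "frame" (384x512x3 uint8, red, green, blue), "range_z" (384x512 float32, m along the optical axis (not along the pixel's ray), 0 where there is no reading), "K" (3x3 intrinsics, pixels), "R" (3x3) and "t" (3): a world point X has camera coordinates R X + t; the wrist camera has in their place "tool_from_camera" (4x4, takes a point from camera to tool coordinates, whose origin is the TCP and whose axes are the flange's). Camera axes: x right, y down, z forward; pixel columns grow to the right and rows downward; lengths in m; the calibration is good to about 2 mm. A picture is of the moment at which its call begins: read the wrist's pose just before it.
- r.hand_in(): hands the job in; it is judged then, once.
Trained networks look in the newest picture that a camera, given by its name, has taken for a name from the list of things; names that differ only in an ending like _2 or _b are one class to them, and where a whole thing is asked for, a point or a joint stands for the part that bears it (a point fixed in the world has none). Each returns a list of dicts, best first, with "conf" (0 to 1); they miss things now and then, are a little off and sometimes report something else, mostly with a low value. They report only what shows in the picture. A call takes as long as a camera call. They do not tell look-alikes from the thing itself.
- eyes.regions_of(camera, name): "pixels" (384x512 bool, what is visible of it) and "box" ([centre column, centre row, width, height] in pixels, round what is visible of it).
The state is a dict: "clock": time; "q": joint angles; "qvel": joint speeds; "tau": joint torques, N m; "ee_pos": TCP position; "tcp_rot": TCP orientation; "force": force on the tool from outside, world axes, zero at the start; "ft_torque": the same for the moment, N m; "width": finger opening in m; "finger_force": force on a finger pad.
Only numpy, scipy, OpenCV 4.12 (cv2) and the standard library are available. Lean on these libraries where they do the work, as an engineer would, in place of code of your own. Each camera call takes 0.05 s, during which the arm holds its last target. There are 200 camera calls.

## Working session

There is one attempt and no reset: what is moved stays moved. The work goes in short steps, Python scripts to look and compute and a shell command to move; the robot and the scene stay as the last step left them, time stands still between calls to the robot, and variables do not carry over. Pictures are saved under pics/ and viewed, at most 14 in all, crops included, and the job is handed in when it is done.

```bash
ls; mkdir -p pics
cat > h.py <<'E'
import numpy as np, cv2
from bench import r, eyes
def save(s,n,crop=None,sc=1.5):
    f=s["frame"][:,:,::-1]
    if crop: f=f[crop[1]:crop[3],crop[0]:crop[2]]
    cv2.imwrite("pics/"+n,cv2.resize(f,None,fx=sc,fy=sc,interpolation=cv2.INTER_CUBIC))
def cloud(s):
    """HxWx3 world points (static cams)"""
    z=s["range_z"]; K=s["K"]; v,u=np.mgrid[:z.shape[0],:z.shape[1]]
    c=np.stack([(u-K[0,2])/K[0,0]*z,(v-K[1,2])/K[1,1]*z,z],-1)
    if "R" in s: return (c-s["t"])@s["R"]
    T=s["tool_from_camera"]; st=s["st"]
    p=c@T[:3,:3].T+T[:3,3]
    return p@np.array(st["tcp_rot"]).T+np.array(st["ee_pos"])
def snap(n):
    st=r.read_state(); s=dict(eyes.snapshot(n)); s["st"]=st; return s
E
python3 - <<'E'
from h import *
print(r.tcp_to_grasp, r.read_state())
for n in ("top","side"):
    s=snap(n); save(s,n+"0.png"); P=cloud(s); 
    for o in "runner plinth_oak plinth_black box_teal car caravan owl tin box_yellow vase".split():
        for d in eyes.regions_of(n,o):
            m=d["pixels"]&(s["range_z"]>0); p=P[m]
            if len(p)<5: continue
            zt=np.percentile(p[:,2],95); q=p[p[:,2]>zt-.006]
            (c,wh,a)=cv2.minAreaRect((q[:,:2]*1000).astype(np.float32))
            print(n,o,round(d["conf"],2),np.round(d["box"]),"zt%.3f"%zt,np.round(c,1),np.round(wh),round(a,1),len(p))
E
```

```text
pics
0.0187 {'clock': 0.0, 'q': array([68.57370987, 23.59951989, -0.72793088, 91.50203029,  0.32150753,
       64.98981541, -4.7069562 ]), 'qvel': array([-0.03332374,  0.03352542, -0.05852696, -0.04867291,  0.03465385,
       -0.02153064, -0.03778958]), 'tau': array([-9.70905312e-04, -5.87951839e+01,  6.41654134e-01, -2.91074234e+01,
       -5.37802605e-02,  1.81753485e-02,  1.07246922e-04]), 'ee_pos': array([ 0.18794289, -0.59556283,  0.22182894]), 'tcp_rot': array([[ 9.53597319e-01,  3.01084389e-01, -5.85488492e-04],
       [ 3.01084933e-01, -9.53596233e-01,  1.44484974e-03],
       [-1.23297919e-04, -1.55408660e-03, -9.99998785e-01]]), 'force': array([-0.48598022,  0.92852603,  1.47047073]), 'ft_torque': array([-0.05237122,  0.01417007,  0.04450271]), 'finger_force': 0.0, 'width': 0.08761914293347094}
top runner 0.57 [241. 194. 147.  83.] zt0.008 [485.4  19.8] [193. 370.] 5.9 6564
top plinth_oak 0.67 [284. 196.  49.  35.] zt0.023 [468.4 -98.1] [ 84. 119.] 6.0 1453
top plinth_oak 0.45 [348. 133.  36.  23.] zt0.036 [ 647.2 -264.3] [53. 96.] 6.9 783
top plinth_black 0.72 [199. 205.  
[... 1136 characters left out ...]
1.  28.  40.] zt0.035 [536.7 341.5] [31. 45.] 25.2 756
side caravan 0.58 [287. 140.  22.  22.] zt0.048 [ 541.5 -336.9] [86. 39.] 79.5 383
side caravan 0.23 [249. 142.  24.  22.] zt0.034 [ 647.  -264.4] [ 54. 101.] 6.6 428
side owl 0.65 [127. 247.  25.  33.] zt0.067 [646.1 284.2] [26. 24.] 55.4 579
side tin 0.58 [194. 301.  32.  34.] zt0.035 [430.2 325. ] [55. 57.] 35.3 857
side tin 0.48 [274. 189.  45.  34.] zt0.021 [468.  -96.1] [ 85. 124.] 6.3 954
side box_yellow 0.69 [316. 151.  22.  20.] zt0.039 [ 434.6 -315.4] [48. 78.] 5.4 402
side box_yellow 0.55 [128. 248.  29.  36.] zt0.067 [645.5 284.1] [29. 25.] 42.8 636
side vase 0.64 [191. 168.  17.  22.] zt0.057 [717.2 -40.8] [21. 22.] 60.3 269
```

View pics/top0.png

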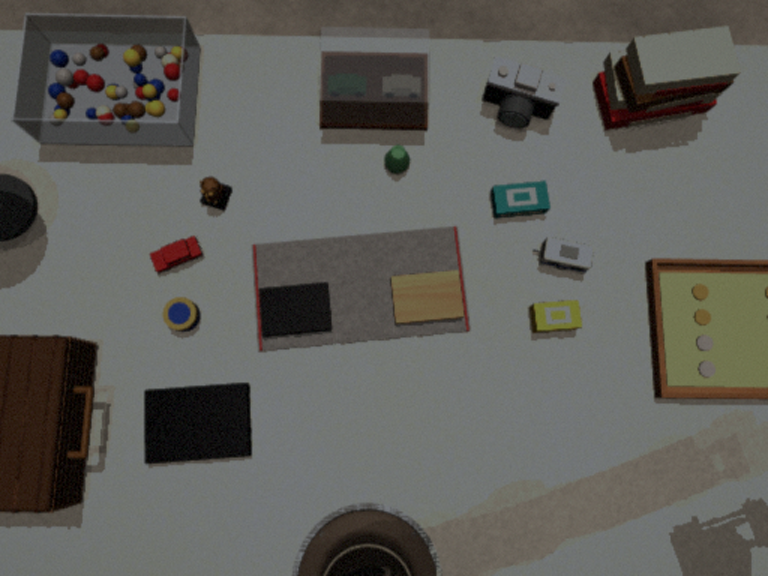

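View pics/side0.png

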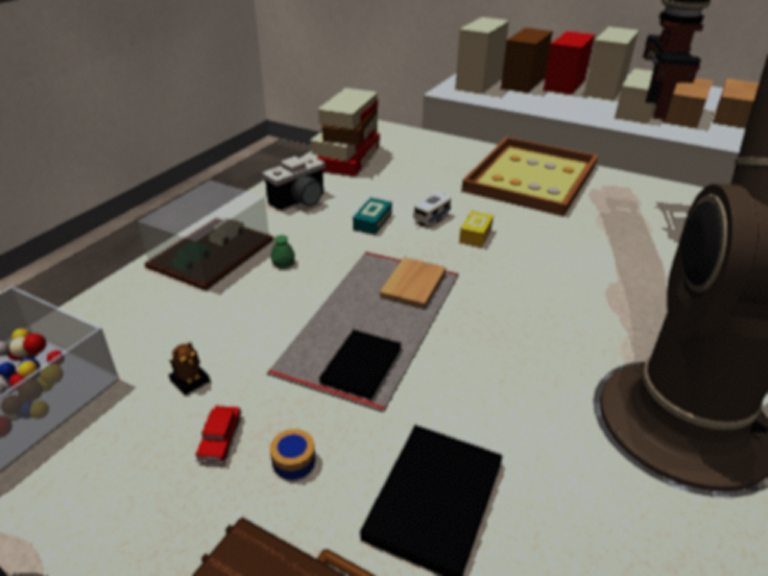

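Top view (768x576 picture px): teal box (521,199), caravan (567,253), yellow box (556,316), oak (428,297), vase (397,160), owl (213,192), red car (177,254), tin (181,315).
Possible confusions:
- **Black plinth:** the small slab at (295,310) lies on the runner; the big one at (197,422) is the look-alike. I choose the small one, which measures 84x120.
- **Car and caravan:** the models in the glass case at (347,84) and (402,84) are look-alikes. I choose the red one at (177,254) and the white one at (567,253).
- **Teal box:** the detector confused it with oak, but its colour and its 53x96 size are clear.

One close crop to check this, and finer fits of the car, owl and tin.

Run:
```python
from h import *
for n in ("top","side"):
    s=snap(n); P=cloud(s)
    if n=="top": save(s,"crop1.png",(90,110,240,310),3)
    hsv=cv2.cvtColor(s["frame"],cv2.COLOR_RGB2HSV)
    for o,lo,hi in (("car",.012,.027),("car",.012,.05),("owl",.009,.02),("owl",.03,.06),("tin",.012,.05),("caravan",.012,.06)):
        d=eyes.regions_of(n,o)
        if not d: print(n,o,"none");continue
        m=cv2.dilate(d[0]["pixels"].astype(np.uint8),np.ones((5,5)))>0
        m&=s["range_z"]>0; p=P[m]; q=p[(p[:,2]>lo)&(p[:,2]<hi)]
        c,wh,a=cv2.minAreaRect((q[:,:2]*1000).astype(np.float32))
        print(n,o,lo,hi,np.round(c,1),np.round(wh),round(a,1),len(q))
```

```text
top car 0.012 0.027 [536.9 340.8] [37. 86.] 24.5 260
top car 0.012 0.05 [536.9 340.8] [37. 86.] 24.5 481
top owl 0.009 0.02 [649.1 280. ] [45. 45.] 71.4 116
top owl 0.03 0.06 [644.3 280. ] [38. 30.] 84.2 85
top tin 0.012 0.05 [430.  323.2] [55. 56.] 45.6 428
top caravan 0.012 0.06 [ 544.6 -338.1] [89. 43.] 77.8 616
side car 0.012 0.027 [536.3 343.4] [37. 86.] 23.2 407
side car 0.012 0.05 [536.3 343.4] [37. 86.] 23.2 732
side owl 0.009 0.02 [647.9 282.3] [44. 45.] 72.2 187
side owl 0.03 0.06 [642.9 286.8] [40. 25.] 55.0 201
side tin 0.012 0.05 [430.1 325.2] [55. 58.] 35.7 759
side caravan 0.012 0.06 [ 542.7 -337.9] [89. 45.] 78.2 375
```

View pics/crop1.png

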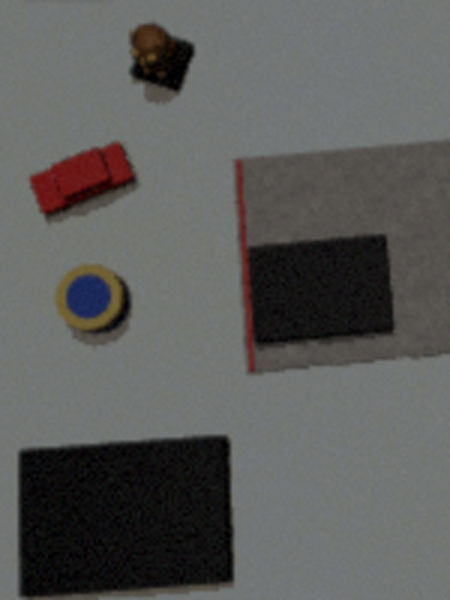

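The crop shows the small black slab on the runner at (320,290), the bigger look-alike off it at (125,515), and the red car (80,180), owl (160,57) and tin (90,297). The choices hold. First the teal box.

```bash
python3 -m creep '[[45,32,-10,0,0,8,87.8],[46,33,-10,0,0,8,87.8],[46,33,-10,0,0,8,87.8],[46,33,-10,0,0,8,87.8],[46,33,-10,0,0,8,87.8],[46,33,-10,0,0,8,87.8],[46,33,-10,0,0,8,87.8],[46,33,-10,0,0,8,87.8],[46,33,-10,0,0,8,87.8],[46,33,-10,0,0,7.3,87.8],[0,0,-10,0,0,0,87.8],[0,0,0,0,0,0,87.8]]' 20
```

```text
clock: 3.3
ee_pos: [0.6461, -0.2673, 0.1113]
tcp_rot: [[-0.118, 0.993, -0.003], [0.993, 0.118, 0.0], [0.001, -0.003, -1.0]]
force: [0.4, -0.5, -0.2]
width: 0.0877
finger_force: 0.0
```

```bash
python3 -m creep '[[1,3,-35,0,0,0,87.8],[0,0,-35,0,0,0,87.8],[0,0,-25,0,0,0,87.8],[0,0,-11,0,0,0,87.8],[0,0,0,0,0,0,87.8],[0,0,0,0,0,0,45],[0,0,0,0,0,0,45],[0,0,0,0,0,0,45],[0,0,0,0,0,0,45],[0,0,0,0,0,0,45]]' 20
```

```text
clock: 4.55
ee_pos: [0.6483, -0.2641, 0.007]
tcp_rot: [[-0.119, 0.993, 0.0], [0.993, 0.119, -0.0], [-0.0, 0.0, -1.0]]
force: [-0.8, -0.2, 2.6]
width: 0.052
finger_force: 20.0
```

```bash
python3 -m creep '[[0,0,20,0,0,0,45],[0,0,30,0,0,0,45],[-20,17,20,0,0,-0.7,45],[-40,38,0,0,0,0,45],[-45,42,0,0,0,0,45],[-40,38,0,0,0,0,45],[-25,23,0,0,0,0,45],[-10,9,0,0,0,0,45],[0,0,0,0,0,0,45],[0,0,-20,0,0,0,45],[0,0,-15,0,0,0,45],[0,0,0,0,0,0,45]]'
```

```text
clock: 6.05
ee_pos: [0.4679, -0.0974, 0.0405]
tcp_rot: [[-0.106, 0.994, -0.002], [0.994, 0.106, 0.001], [0.001, -0.002, -1.0]]
force: [-0.1, 0.6, 0.0]
width: 0.0517
finger_force: 20.0
```

```bash
python3 -m creep '[[0,0,-8,0,0,0,45],[0,0,-4,0,0,0,45],[0,0,-2,0,0,0,45],[0,0,0,0,0,0,45],[0,0,0,0,0,0,64],[0,0,0,0,0,0,70],[0,0,0,0,0,0,75]]'; python3 -m creep '[[0,0,20,0,0,0,80],[0,0,40,0,0,0,87.8],[5,-20,30,0,0,-3,87.8],[14,-45,0,0,0,-3,87.8],[16,-50,0,0,0,-3,87.8],[16,-50,0,0,0,-3,87.8],[14,-45,0,0,0,-3,87.8],[10,-31,0,0,0,-3,87.8],[0,0,0,0,0,0,87.8]]'
```

```text
clock: 6.92
ee_pos: [0.4683, -0.0971, 0.0278]
tcp_rot: [[-0.107, 0.994, 0.0], [0.994, 0.107, -0.0], [-0.0, 0.0, -1.0]]
force: [-0.5, 0.2, -0.5]
width: 0.0743
finger_force: 0.0
clock: 8.05
ee_pos: [0.5427, -0.3409, 0.117]
tcp_rot: [[0.21, 0.978, -0.0], [0.978, -0.21, -0.001], [-0.001, -0.0, -1.0]]
force: [-0.7, 0.9, -0.0]
width: 0.0874
finger_force: 0.0
```

Run:
```python
from h import *
for n in ("top","side"):
    s=snap(n); P=cloud(s)
    for o in ("box_teal","caravan"):
      for d in eyes.regions_of(n,o)[:2]:
        p=P[d["pixels"]&(s["range_z"]>0)]; zt=np.percentile(p[:,2],90); q=p[abs(p[:,2]-zt)<.006]
        c,wh,a=cv2.minAreaRect((q[:,:2]*1000).astype(np.float32))
        print(n,o,round(d["conf"],2),round(zt,3),np.round(c,1),np.round(wh),round(a,1),len(q))
```

```text
top caravan 0.58 0.048 [ 547.1 -327. ] [55. 42.] 77.5 281
top caravan 0.3 0.039 [ 435.7 -319.4] [48. 78.] 6.6 535
side box_teal 0.84 0.053 [466.8 -95. ] [53. 98.] 6.1 433
side box_teal 0.35 0.006 [486.   17.4] [197. 380.] 6.3 4892
side caravan 0.98 0.047 [ 543.8 -337.5] [82. 43.] 76.5 180
side caravan 0.35 0.056 [715.4 -39.6] [20. 25.] 54.7 43
```

```bash
python3 -m creep '[[1,2,-35,0,0,0,87.8],[0,0,-35,0,0,0,87.8],[0,0,-25,0,0,0,87.8],[0,0,-13,0,0,0,87.8],[0,0,0,0,0,0,87.8],[0,0,0,0,0,0,36],[0,0,0,0,0,0,36],[0,0,0,0,0,0,36],[0,0,0,0,0,0,36],[0,0,0,0,0,0,36]]' 20
```

```text
clock: 9.6
ee_pos: [0.5443, -0.3361, 0.0098]
tcp_rot: [[0.206, 0.979, 0.0], [0.979, -0.206, -0.0], [-0.0, 0.0, -1.0]]
force: [-0.1, -0.2, 1.3]
width: 0.042
finger_force: 20.0
```

```bash
python3 -m creep '[[0,0,25,0,0,0,36],[0,0,40,0,0,0,36],[-4,15,35,0,0,2,36],[-11,45,0,0,0,2,36],[-12,52,0,0,0,2,36],[-12,55,0,0,0,2,36],[-12,55,0,0,0,2,36],[-12,55,0,0,0,2,36],[-12,55,0,0,0,2,36],[-11,52,0,0,0,2,36],[-11,50,0,0,0,2,36],[-5,35,0,0,0,0,36]]'; python3 -m creep '[[0,0,-20,0,0,0,36],[0,0,-30,0,0,0,36],[0,0,-15,0,0,0,36],[0,0,0,0,0,0,36]]'
```

```text
clock: 11.1
ee_pos: [0.4412, 0.1352, 0.1098]
tcp_rot: [[-0.109, 0.994, 0.0], [0.994, 0.109, 0.0], [0.0, 0.0, -1.0]]
force: [0.5, -0.6, -1.0]
width: 0.0422
finger_force: 20.0
clock: 11.6
ee_pos: [0.4414, 0.1327, 0.044]
tcp_rot: [[-0.107, 0.994, -0.002], [0.994, 0.107, -0.001], [-0.0, -0.002, -1.0]]
force: [0.0, 0.8, -0.7]
width: 0.0417
finger_force: 20.0
```

```bash
python3 -m creep '[[1,0,-8,0,0,0,36],[0,0,-5,0,0,0,36],[0,0,-2,0,0,0,36],[0,0,0,0,0,0,36],[0,0,0,0,0,0,55],[0,0,0,0,0,0,60],[0,0,0,0,0,0,65]]'; python3 -m creep '[[0,0,25,0,0,0,80],[0,0,45,0,0,0,87.8],[20,14,30,0,0,0,87.8],[45,32,0,0,0,0,87.8],[50,36,0,0,0,0,87.8],[45,32,0,0,0,0,87.8],[32,24,0,0,0,0,87.8],[14,10,0,0,0,0,87.8],[0,0,0,0,0,0,87.8],[0,0,0,0,0,0,87.8]]'
```

```text
clock: 12.48
ee_pos: [0.4433, 0.133, 0.0298]
tcp_rot: [[-0.107, 0.994, 0.0], [0.994, 0.107, 0.0], [0.0, 0.0, -1.0]]
force: [-0.4, 1.0, -0.3]
width: 0.0643
finger_force: 0.0
clock: 13.72
ee_pos: [0.6485, 0.2804, 0.1294]
tcp_rot: [[-0.107, 0.994, -0.001], [0.994, 0.107, -0.001], [-0.001, -0.001, -1.0]]
force: [-0.6, -0.2, 0.3]
width: 0.0877
finger_force: 0.0
```

Run:
```python
from h import *
print(r.read_state()["ee_pos"])
s=snap("side"); save(s,"side1.png",(100,80,356,336),2.3); P=cloud(s)
for o in ("caravan","owl","box_teal"):
  for d in eyes.regions_of("side",o)[:1]:
    p=P[d["pixels"]&(s["range_z"]>0)]; zt=np.percentile(p[:,2],90); q=p[abs(p[:,2]-zt)<.006]
    c,wh,a=cv2.minAreaRect((q[:,:2]*1000).astype(np.float32))
    print(o,round(d["conf"],2),round(zt,3),np.round(c,1),np.round(wh),round(a,1),len(q))
```

```text
[0.64846478 0.28035375 0.12942753]
caravan 0.66 0.066 [441.8 130.7] [41. 82.] 6.8 471
owl 0.63 0.066 [645.9 283.2] [30. 28.] 65.9 127
box_teal 0.67 0.053 [466.4 -94.8] [52. 96.] 6.6 408
```

View pics/side1.png

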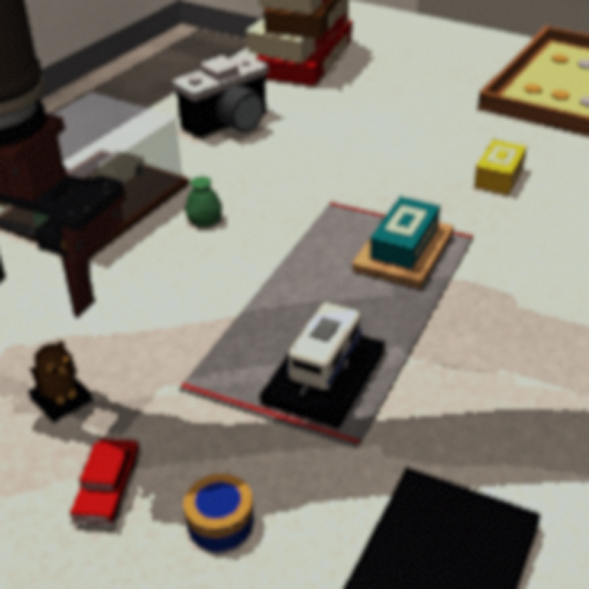

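Run:
```python
from h import *
s=snap("top"); P=cloud(s).reshape(-1,3); P=P[s["range_z"].ravel()>0]
for x in range(690,800,10):
    q=P[(P[:,0]>x/1e3)&(P[:,0]<x/1e3+.01)&(P[:,1]>.24)&(P[:,1]<.42)&(P[:,2]<.2)]
    print(x,len(q), (np.round(np.percentile(q[:,2],[50,90,99]),3),np.round(q[q[:,2]>.02][:,1].min() if (q[:,2]>.02).any() else 0,3)) if len(q) else "")
```

```text
690 50 (array([0.   , 0.003, 0.006]), np.int64(0))
700 43 (array([-0.   ,  0.002,  0.003]), np.int64(0))
710 30 (array([0.001, 0.003, 0.007]), np.int64(0))
720 11 (array([-0.   ,  0.001,  0.002]), np.int64(0))
730 4 (array([0.003, 0.004, 0.004]), np.int64(0))
740 1 (array([-0.002, -0.002, -0.002]), np.int64(0))
750 0 
760 0 
770 0 
780 0 
790 0
```

```bash
python3 -m creep '[[0,0,0,0,0,10,87.8],[0,0,0,0,0,10,87.8],[0,0,0,0,0,10,87.8],[0,0,0,0,0,10,87.8],[0,0,0,0,0,10,87.8],[0,0,0,0,0,10,87.8],[0,0,0,0,0,10,87.8],[0,0,0,0,0,10,87.8],[0,1,0,0,0,10,87.8],[0,0,0,0,0,0,87.8]]'; python3 -m creep '[[0,0,-35,0,0,0,87.8],[0,0,-35,0,0,0,87.8],[0,0,-25,0,0,0,87.8],[0,0,-12,0,0,0,87.8],[0,0,0,0,0,0,87.8],[0,0,0,0,0,0,30],[0,0,0,0,0,0,30],[0,0,0,0,0,0,30],[0,0,0,0,0,0,30],[0,0,0,0,0,0,30],[0,0,0,0,0,0,30]]' 30
```

```text
clock: 15.22
ee_pos: [0.6491, 0.2817, 0.1297]
tcp_rot: [[-0.994, -0.105, -0.0], [-0.105, 0.994, 0.0], [0.0, 0.0, -1.0]]
force: [-0.7, 0.6, -0.4]
width: 0.0878
finger_force: 0.0
clock: 16.6
ee_pos: [0.6492, 0.2819, 0.0227]
tcp_rot: [[-0.994, -0.107, -0.0], [-0.107, 0.994, -0.0], [0.0, -0.0, -1.0]]
force: [0.1, -0.2, 0.5]
width: 0.0348
finger_force: 30.0
```

```bash
python3 -m creep '[[0,0,25,0,0,0,30],[0,0,40,0,0,0,30],[-15,-20,35,0,0,0,30],[-28,-38,0,0,0,0,30],[-32,-45,0,0,0,0,30],[-35,-48,0,0,0,0,30],[-35,-48,0,0,0,0,30],[-30,-41,0,0,0,0,30],[-18,-25,0,0,0,0,30],[0,0,0,0,0,0,30],[0,0,-20,0,0,0,30],[0,0,-20,0,0,0,30]]'; python3 -m creep '[[0,0,-25,0,0,0,30],[0,0,-15,0,0,0,30],[0,0,0,0,0,0,30]]'
```

```text
clock: 18.1
ee_pos: [0.4576, 0.0179, 0.0834]
tcp_rot: [[-0.994, -0.107, 0.003], [-0.107, 0.994, -0.0], [-0.003, -0.0, -1.0]]
force: [-0.6, -0.8, -2.5]
width: 0.0348
finger_force: 30.0
clock: 18.48
ee_pos: [0.4561, 0.0178, 0.0425]
tcp_rot: [[-0.994, -0.108, -0.001], [-0.108, 0.994, 0.0], [0.001, 0.0, -1.0]]
force: [-1.3, 0.1, -3.0]
width: 0.0348
finger_force: 30.0
```

```bash
python3 -m creep '[[0,-1,-8,0,0,0,30],[0,0,-5,0,0,0,30],[0,0,-2,0,0,0,30],[0,0,0,0,0,0,30],[0,0,0,0,0,0,45],[0,0,0,0,0,0,50],[0,0,0,0,0,0,54]]'; python3 -m creep '[[0,0,25,0,0,0,60],[0,0,40,0,0,0,87.8],[0,10,35,0,0,0,87.8],[-4,45,0,0,0,0,87.8],[-5,55,0,0,0,0,87.8],[-5,55,0,0,0,0,87.8],[-5,55,0,0,0,0,87.8],[-4,45,0,0,0,0,87.8],[-3,30,0,0,0,0,87.8],[0,12,0,0,0,0,87.8],[0,0,0,0,0,0,87.8],[0,0,0,0,0,0,87.8]]'
```

```text
clock: 19.35
ee_pos: [0.4564, 0.016, 0.0279]
tcp_rot: [[-0.994, -0.107, 0.001], [-0.107, 0.994, 0.0], [-0.001, -0.0, -1.0]]
force: [-0.0, -0.6, 0.6]
width: 0.0536
finger_force: 0.0
clock: 20.85
ee_pos: [0.4307, 0.3213, 0.1274]
tcp_rot: [[-0.994, -0.105, -0.0], [-0.105, 0.994, -0.001], [0.0, -0.001, -1.0]]
force: [0.4, -0.2, -0.2]
width: 0.0876
finger_force: 0.0
```

```bash
python3 -m creep '[[-1,3,-40,0,0,0,87.8],[0,0,-40,0,0,0,87.8],[0,0,-30,0,0,0,87.8],[0,0,-12,0,0,0,87.8],[0,0,0,0,0,0,87.8],[0,0,0,0,0,0,48],[0,0,0,0,0,0,48],[0,0,0,0,0,0,48],[0,0,0,0,0,0,48],[0,0,0,0,0,0,48]]' 20
python3 - <<'E'
from h import *
for n in ("side","top"):
    s=snap(n); P=cloud(s)
    for o in ("owl","runner"):
      for d in eyes.regions_of(n,o)[:1]:
        p=P[d["pixels"]&(s["range_z"]>0)]; zt=np.percentile(p[:,2],95)
        q=p[(p[:,2]>.010)&(p[:,2]<.024)] if o=="owl" else p[p[:,2]<.01]
        c,wh,a=cv2.minAreaRect((q[:,:2]*1000).astype(np.float32))
        print(n,o,round(d["conf"],2),round(zt,3),np.round(c,1),np.round(wh),round(a,1),len(q))
E
```

```text
clock: 22.1
ee_pos: [0.4294, 0.3261, 0.0061]
tcp_rot: [[-0.994, -0.107, 0.001], [-0.107, 0.994, 0.0], [-0.001, -0.0, -1.0]]
force: [0.4, -1.5, 5.1]
width: 0.0555
finger_force: 20.0
side owl 0.97 0.072 [454.7  17. ] [45. 44.] 71.1 145
side runner 0.55 0.007 [487.2  18.2] [196. 382.] 6.2 3220
top owl 0.71 0.103 [404.8 316.8] [ 1. 20.] 17.2 8
top runner 0.63 0.008 [ 503.9 -148.3] [190.  35.] 7.4 459
```

```bash
python3 -m creep '[[0,0,25,0,0,0,48],[0,0,40,0,0,0,48],[4,-10,35,0,0,0,48],[14,-40,0,0,0,0,48],[17,-50,0,0,0,0,48],[18,-52,0,0,0,0,48],[18,-52,0,0,0,0,48],[17,-48,0,0,0,0,48],[12,-33,0,0,0,0,48],[5,-15,0,0,0,0,48],[0,0,0,0,0,0,48],[0,0,-20,0,0,0,48]]'; python3 -m creep '[[0,0,-40,0,0,0,48],[0,0,-20,0,0,0,48],[0,0,0,0,0,0,48]]'
```

```text
clock: 23.9
ee_pos: [0.5347, 0.0281, 0.0861]
tcp_rot: [[-0.994, -0.109, 0.003], [-0.109, 0.994, 0.001], [-0.003, 0.001, -1.0]]
force: [-0.7, -0.3, -0.8]
width: 0.0557
finger_force: 20.0
clock: 24.28
ee_pos: [0.5327, 0.0272, 0.0241]
tcp_rot: [[-0.994, -0.109, -0.003], [-0.109, 0.994, 0.001], [0.003, 0.001, -1.0]]
force: [-0.6, -0.2, -0.8]
width: 0.0558
finger_force: 20.0
```

```bash
python3 -m creep '[[2,-1,-7,0,0,0,48],[0,0,-5,0,0,0,48],[0,0,-2,0,0,0,48],[0,0,0,0,0,0,48],[0,0,0,0,0,0,65],[0,0,0,0,0,0,70],[0,0,0,0,0,0,75]]'; python3 -m creep '[[0,0,25,0,0,0,80],[0,0,45,0,0,0,87.8],[0,10,40,0,0,-8,87.8],[0,40,0,0,0,-8,87.8],[0,45,0,0,0,-8,87.8],[0,45,0,0,0,-8,87.8],[0,45,0,0,0,-8,87.8],[0,45,0,0,0,-8,87.8],[0,45,0,0,0,-8,87.8],[1,35,0,0,0,-8,87.8],[1,6,0,0,0,-8,87.8],[0,0,0,0,0,0,87.8]]'
python3 - <<'E'
from h import *
s=snap("side"); P=cloud(s)
for o,lo,hi in (("owl",.010,.024),("car",.012,.05),("tin",.02,.06),("tin",.02,.06)):
  for d in eyes.regions_of("side",o)[:2]:
    q=P[d["pixels"]&(s["range_z"]>0)]; q=q[(q[:,2]>lo)&(q[:,2]<hi)]
    if len(q)<5: continue
    c,wh,a=cv2.minAreaRect((q[:,:2]*1000).astype(np.float32))
    print(o,round(d["conf"],2),np.round(c,1),np.round(wh),round(a,1),len(q),q[:,2].max())
print(r.read_state()["ee_pos"])
E
```

```text
clock: 25.15
ee_pos: [0.5363, 0.025, 0.0118]
tcp_rot: [[-0.994, -0.107, 0.0], [-0.107, 0.994, 0.0], [-0.0, -0.0, -1.0]]
force: [-1.0, -0.1, -1.0]
width: 0.074
finger_force: 0.0
clock: 26.65
ee_pos: [0.5377, 0.3419, 0.1216]
tcp_rot: [[-0.411, 0.912, 0.0], [0.912, 0.411, -0.0], [-0.0, 0.0, -1.0]]
force: [0.4, -0.1, 0.3]
width: 0.088
finger_force: 0.0
owl 0.67 [460.5  -3.6] [ 58. 100.] 10.0 155 0.02374619512402706
car 0.68 [535.2 345. ] [36. 84.] 23.6 700 0.03722030487642833
car 0.6 [459.6 -95.9] [104.  51.] 87.7 284 0.049994945923502884
tin 0.7 [536.8  26.2] [53. 58.] 30.1 346 0.04049660696056359
tin 0.7 [441.7 134.1] [ 83. 118.] 6.9 267 0.04120499784968883
tin 0.7 [536.8  26.2] [53. 58.] 30.1 346 0.04049660696056359
tin 0.7 [441.7 134.1] [ 83. 118.] 6.9 267 0.04120499784968883
[0.53846895 0.34000294 0.12162648]
```

```bash
python3 -m creep '[[-2,2,-40,0,0,0,87.8],[0,0,-40,0,0,0,87.8],[0,0,-28,0,0,0,87.8],[0,0,-11,0,0,0,87.8],[0,0,0,0,0,0,87.8],[0,0,0,0,0,0,30],[0,0,0,0,0,0,30],[0,0,0,0,0,0,30],[0,0,0,0,0,0,30],[0,0,0,0,0,0,30],[0,0,0,0,0,0,30]]' 20
```

```text
clock: 28.28
ee_pos: [0.5362, 0.343, 0.0027]
tcp_rot: [[-0.409, 0.913, 0.0], [0.913, 0.409, 0.0], [0.0, 0.0, -1.0]]
force: [-0.1, -0.2, 0.3]
width: 0.0359
finger_force: 20.0
```

```bash
python3 -m creep '[[0,0,25,0,0,0,30],[0,0,45,0,0,0,30],[-4,-15,40,0,0,-2,30],[-8,-45,0,0,0,-2,30],[-8,-52,0,0,0,-2,30],[-8,-55,0,0,0,-2,30],[-8,-55,0,0,0,-2,30],[-8,-55,0,0,0,-2,30],[-8,-55,0,0,0,-2,30],[-8,-50,0,0,0,-2,30],[-6,-40,0,0,0,-2,30],[-2,-18,0,0,0,0,30]]'; python3 -m creep '[[0,0,0,0,0,0,30],[0,0,-20,0,0,0,30],[0,0,-20,0,0,0,30],[0,0,0,0,0,0,30]]'
```

```text
clock: 29.78
ee_pos: [0.4671, -0.0998, 0.1125]
tcp_rot: [[-0.103, 0.995, -0.001], [0.995, 0.103, -0.001], [-0.001, -0.001, -1.0]]
force: [0.4, 0.6, -0.9]
width: 0.0361
finger_force: 20.0
clock: 30.28
ee_pos: [0.4673, -0.0953, 0.0716]
tcp_rot: [[-0.109, 0.994, -0.003], [0.994, 0.109, 0.001], [0.002, -0.002, -1.0]]
force: [-0.6, 0.1, -2.3]
width: 0.0355
finger_force: 20.0
```

Run:
```python
from h import *
s=snap("side"); save(s,"side2.png",(170,110,330,270),3.5); P=cloud(s)
for o,lo,hi in (("car",.07,.13),("box_teal",.045,.06)):
  for d in eyes.regions_of("side",o)[:1]:
    q=P[d["pixels"]&(s["range_z"]>0)]; q=q[(q[:,2]>lo)&(q[:,2]<hi)]
    if len(q)<5: continue
    c,wh,a=cv2.minAreaRect((q[:,:2]*1000).astype(np.float32))
    print(o,round(d["conf"],2),np.round(c,1),np.round(wh),round(a,1),len(q),q[:,2].max())
print(r.read_state()["ee_pos"])
```

```text
car 0.59 [465.9 -85.7] [37. 74.] 8.6 292 0.1057279348645158
box_teal 0.77 [465.5 -94.1] [51. 96.] 5.8 273 0.054620062535551336
[ 0.46870609 -0.09618661  0.07329937]
```

View pics/side2.png

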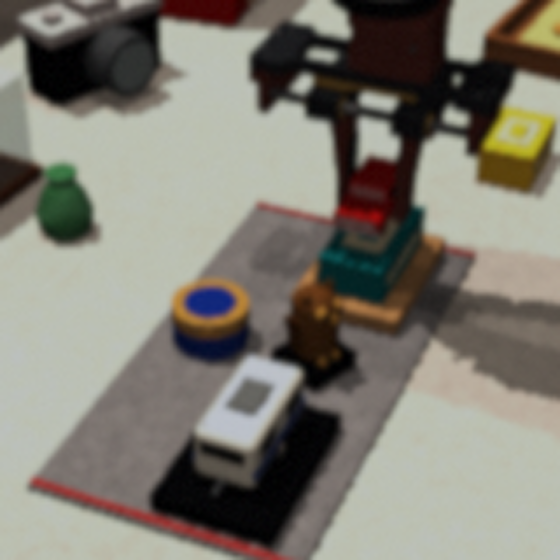

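The car hangs over the box, lined up (360,200). Owl (318,330), tin (212,318) and caravan (248,420) stand in place. Lowering the car.

```bash
python3 -m creep '[[0,-1.5,-9,0,0,0,30],[0,0,-5,0,0,0,30],[0,0,-3,0,0,0,30],[0,0,-1,0,0,0,30],[0,0,0,0,0,0,30]]'
```

```text
clock: 31.05
ee_pos: [0.4682, -0.0985, 0.0546]
tcp_rot: [[-0.107, 0.994, 0.0], [0.994, 0.107, 0.0], [0.0, 0.0, -1.0]]
force: [-0.5, -0.3, -2.0]
width: 0.0358
finger_force: 20.0
```

```bash
python3 -m creep '[[0,0,-1,0,0,0,30],[0,0,0,0,0,0,30],[0,0,0,0,0,0,44],[0,0,0,0,0,0,50],[0,0,0,0,0,0,54],[0,0,20,0,0,0,60],[0,0,40,0,0,0,70],[0,0,50,0,0,0,80],[-20,-40,30,0,0,0,87.8],[-20,-50,10,0,0,0,87.8],[-20,-50,0,0,0,0,87.8],[-20,-50,0,0,0,0,87.8]]'; python3 -m creep '[[-20,-55,0,0,0,0,87.8],[-20,-55,0,0,0,0,87.8],[-20,-45,0,0,0,0,87.8],[0,0,0,0,0,0,87.8]]'
python3 - <<'E'
from h import *
a=np.radians(6.1); R=np.array([[np.cos(a),-np.sin(a)],[np.sin(a),np.cos(a)]])
for n in ("side","top"):
    s=snap(n); save(s,n+"3.png",(150,100,350,250) if n=="top" else (150,90,350,290),2.9); P=cloud(s)
    for o,lo,hi in (("runner",-.01,.01),("plinth_oak",.015,.028),("plinth_black",.015,.026),("box_teal",.045,.06),("car",.06,.095),("caravan",.06,.075),("owl",.01,.024),("tin",.03,.045),("box_yellow",.03,.05),("vase",.05,.07)):
      for d in eyes.regions_of(n,o)[:1]:
        q=P[d["pixels"]&(s["range_z"]>0)]; q=q[(q[:,2]>lo)&(q[:,2]<hi)]
        if len(q)<5: print(n,o,"few"); continue
        c,wh,an=cv2.minAreaRect((q[:,:2]*1000).astype(np.float32))
        m=np.array([455.6,16.3] if n=="top" else [455,18])
        print(n,o,round(d["conf"],2),np.round(c,1),"runner frame",np.round((np.array(c)-m)@R,1),np.round(wh),round(an,1),round(q[:,2].max(),3))
print(r.read_state()["clock"])
E
```

```text
clock: 32.55
ee_pos: [0.3874, -0.2901, 0.2042]
tcp_rot: [[-0.107, 0.994, 0.001], [0.994, 0.107, -0.001], [-0.001, 0.001, -1.0]]
force: [0.0, -0.2, -0.2]
width: 0.0881
finger_force: 0.0
clock: 33.05
ee_pos: [0.3252, -0.4471, 0.2031]
tcp_rot: [[-0.1, 0.995, -0.001], [0.995, 0.1, -0.001], [-0.0, -0.001, -1.0]]
force: [0.6, 1.3, 0.7]
width: 0.0881
finger_force: 0.0
side runner 0.69 [486.2  17.9] runner frame [31.  -3.5] [196. 380.] 5.9 0.009
side plinth_black 0.79 [249.2 287. ] runner frame [-176.   289.3] [121. 176.] 4.8 0.026
side box_teal 0.67 [466.1 -95.8] runner frame [  -1.1 -114.3] [ 51. 100.] 5.3 0.06
side car 0.64 [465.9 -93.2] runner frame [  -1.  -111.7] [36. 78.] 5.8 0.088
side caravan 0.7 [441.7 131. ] runner frame [ -1.2 113.8] [41. 83.] 6.1 0.069
side owl 0.62 [474.3  -1.3] runner frame [ 17.1 -21.2] [ 55. 110.] 46.3 0.024
side tin 0.96 [536.1  26.6] runner frame [81.5 -0. ] [56. 55.] 86.5 0.04
side box_yellow 0.75 [ 435.  -317.4] runner frame [ -55.5 -331.3] [48. 83.] 5.3 0.04
side vase 0.81 [716.3 -41. ] runner frame [253.5 -86.5] [22. 25.] 36.0 0.059
top plinth_oak 0.55 [468.6 -98.4] runner frame [   0.7 -115.4] [ 85. 120.] 5.9 0.027
top plinth_black 0.96 [249.4 285.7] runner frame [-176.4  289.8] [121. 174.] 4.9 0.026
top box_teal 0.83 [467.3 -97.6] runner frame [  -0.5 -114.5] [52. 96.] 6.4 0.059
top car 0.87 [ 467.1 -100. ] runner frame [  -1.  -116.9] [36. 84.] 5.4 0.091
top caravan 0.68 [442.9 127.8] runner frame [ -0.7 112.3] [42. 83.] 5.9 0.071
top owl 0.53 [456.6  16.3] runner frame [ 1.  -0.1] [43. 41.] 70.7 0.024
top tin 0.72 [536.7  23.5] runner frame [81.4 -1.4] [55. 53.] 8.4 0.043
top box_yellow 0.77 [ 436.1 -319.8] runner frame [ -55.1 -332.1] [48. 79.] 5.4 0.042
top vase 0.77 [718.  -42.8] runner frame [254.6 -86.6] [24. 24.] 89.4 0.062
34.15
```

View pics/side3.png

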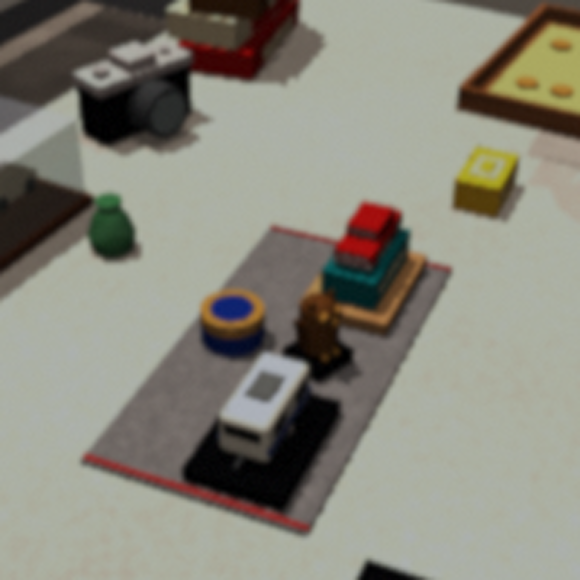

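View pics/top3.png

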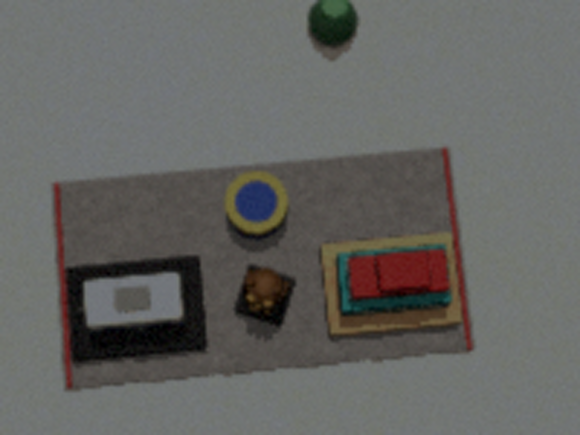

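Side view: car on the teal box on oak (370,255), caravan on black (265,410), owl (320,335), tin lid up behind it (232,320), vase and yellow box unmoved. The top view agrees, and all offsets are within about 3 mm of target. Handing in.

```bash
python3 -c "
from bench import r
print(r.hand_in())"
```

```text
the job is handed in; nothing more can be done
None
```

The runner is dressed as asked and handed in at about 34 s of 128 s; the final pictures put every placed piece within about 3 mm of target and show the yellow box and vase unmoved, but the hand-in returned no verdict.

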